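# Empty the loading paddle and hold its blade in the cleaner

### The arm

A 6-joint arm with a two-finger parallel gripper is mounted at the origin on a cart in front of the work surface, level with it; the furniture and walls round the work are solid. World frame = base frame: x ahead of the robot, y to its left, z up, the work surface at z = 0. Lengths are in m, angles in degrees, forces in N, time in s.
With the tool pointing down it reaches from about 0.35 to 0.875 m from the base axis. Payload 4.2 kg.
Tool frame: the origin (TCP) lies midway between the tips of the shut fingers; the grasp point (between the pads) lies r.grasp_offset behind it (r.grasp_offset is the distance from the TCP to the grasp point, in m); z points along the fingers, x is the direction in which the jaws open and shut, and the axes are right-handed (so a half turn about z gives the same grasp; the last joint's range is limited). The gripper opens to 87 mm and grips with 3 to 60 N. Pads are 19 mm wide; open, the fingers measure 117 mm over their backs; the gripper's body (75 mm by 190 mm) begins 51 mm behind the grasp point.
Start: joints at [-51.016, 22.042, 0.453, 0, -68.411, -14.817], TCP at [0.256, -0.57, 0.223] pointing down, gripper open.
Joint ranges: [-179.83, 179.83], [-69.29, 118.12], [-61.27, 80.66], [-181.25, 117.63], [-171.15, -9.14], [-177.46, 177.46]. Speed limits (degrees/s): [159.86, 159.86, 180, 180, 180, 180].

### API

Orientations are given as a 3x3 rotation matrix whose columns are the frame's x, y, z axes.
In Python, from station import r gives the robot as it stands.
- The arm moves only by the tool drive_tool, never from a script. Its argument "commands" is one flat list of numbers, 5 for each row, row after row: the opening, from 0 (shut) to 1 (fully open), then the shift along the world's x, y, z normalised to -1 to 1, where 1 is 400 mm, then the turn about the world's z normalised to -1 to 1, where 1 is 1.5 rad. In form: [fingers, x, y, z, roll, fingers, x, y, z, roll, ...]. A call has 1 to 12 rows; each row is the pose to reach, as a shift and turn from the pose commanded when the call began; what a row does not reach only later rows make up. A row lasts 1/10 s, in which the tool goes at most 50 mm and 8.59 degrees, less where a joint would pass 70% of its speed; a pose out of reach is approached as far as the arm can. A call with a number of a shift or a turn outside -1 to 1 is refused whole. A call with a gripper value outside its range is refused whole. The fingers move at their own pace and stop on an object; the grip force is fixed at half the most. Time passes only in rows, so rows that repeat a pose let the fingers close. It gives the time, the measured TCP pose, the force and the opening at its end, in the units of the state.
- r.sense(): the state, without advancing time (a new reading comes with each control period).
- r.capture(name): name is "side" or "top"; returns the picture (480x640x3 uint8, blue, green, red); there is no depth.
- r.get_calibration(name): a dict with "intrinsics" (3x3 intrinsics, pixels), "distortion" ([k1, k2, p1, p2, k3] as OpenCV has them; the pictures are not rectified), "eye" and "attitude" of the camera in the world. Camera axes: x right, y down, z forward; pixel columns grow to the right and rows downward; lengths in m; the calibration is good to about 2 mm. A picture is of the moment at which its call begins. get_calibration takes no time and is no camera call.
- r.finish_job(): hands the job in, once; it reports no verdict.
The state is a dict: "time_s": time; "joints": joint angles; "joint_velocities": joint speeds; "effort": joint torques, N m; "tcp_pos": TCP position; "ee_rot": TCP orientation; "wrist_force": force on the tool from outside, world axes, zero at the start; "moment": the same for the moment, N m; "gripper_width": opening from 0.0 (shut) to 1.0 (fully open).
Only numpy, scipy, OpenCV 4.12 (cv2) and the standard library are available. Lean on these libraries where they do the work, as an engineer would, in place of code of your own. Each camera call takes 0.05 s, during which the arm holds its last target. There are 200 camera calls.

### The job

Lift the loading paddle by its upright grip, tip it over the white bowl so that all three kiln props slide off into the bowl, and then pass the emptied blade through the slot in the cleaner's guard until well over half of the blade is inside. Finish while still holding the paddle there, lightly and without moving, with no more than a slight lean on the cleaner: do not put it down or let go. Leave the bowl standing where it is and do not disturb the stamp, tape roll, beaker and cone pack.

Things in the scene. Friction and masses are not known exactly. Their poses are not given: they have to be found in the camera images.
- paddle_grip (a point): loading paddle (187 mm, 0.18 kg) flat on the table; the point is the centre of its upright wooden grip, 35 mm above the underside. x: towards the blade's nose, y: across, z: up. The grip is a plate 56 mm long (x), 12 mm thick (y), its top 60 mm above the underside; pinch it from above across y. Under it runs a flat neck 24 mm wide, 6 mm thick, x = -36 to 52 mm
- paddle_nose (a point): middle of the nose edge of the paddle's blade, 151 mm ahead (x) of the grip point and 32 mm below it, at mid-thickness; axes as the grip. The blade is flat dark steel, 56 mm wide, 6 mm thick, 101 mm long; its last 10 mm are thinner (52 x 3 mm). It is polished: props slide at 15 to 25 degrees of tilt, so carry it level
- prop_0_mid (a point): kiln prop, brick-red block 22 x 22 mm and 20 mm tall with a groove across its top, 30 g, standing on the blade; one of three alike, in a row, the one nearest the grip. The point is its centre
- prop_1_mid (a point): kiln prop, brick-red block 22 x 22 mm and 20 mm tall with a groove across its top, 30 g, standing on the blade; one of three alike, in a row, the middle one. The point is its centre
- prop_2_mid (a point): kiln prop, brick-red block 22 x 22 mm and 20 mm tall with a groove across its top, 30 g, standing on the blade; one of three alike, in a row, the one nearest the nose. The point is its centre
- bowl_mid (a point): white round bowl, loose, 125 mm across the rim, 60 mm tall, standing on the table; inside it widens from about 70 mm at the bottom to about 115 mm at the mouth. The point is on its axis, 30 mm above the table, z up
- slot (a point): paddle cleaner, fixed white box 120 deep, 134 wide, 131 mm tall; the point is the centre of the level slot in its steel front guard (6 mm thick), on the outer face, 85 mm above the table. x: straight into the slot, y: along it, z: up. Slot 58 mm wide, 8 mm high, its lips flared at 45 degrees, 5 mm proud. Behind it 108 mm free depth, between rollers 24 mm apart
- heap_top (a point): obstacle: top of a fixed heap of crumpled white film, 170 mm high, between the bowl and the cleaner; it spreads about 80 mm from here towards the robot and 120 mm to each side, lower there. Carry things over or in front of it
- wheel_top (a point): obstacle: centre of the top of a fixed round banding wheel, about 200 mm across and 100 mm high, left of the bowl
- mould_top (a point): obstacle: middle of the top of a tall fixed wrapped block, about 200 mm across and 264 mm high, behind the heap
- stamp: bystander: turned wooden stamp, 26 mm across, 60 mm tall, standing; origin under its centre
- tape_roll: bystander: roll of paper tape lying flat, 64 mm across, 24 mm tall; origin under its centre
- beaker: bystander: pale beaker, 70 mm across, 78 mm tall; origin under its centre
- cones: bystander: three thin witness cones in a clay pat, 22 x 70 mm, 62 mm tall; origin under its centre

How it is judged:
By the outcome, as a careful person would: the job done as asked, in the order asked, and still so for the second after the job is handed in, while the arm keeps its last pose, push and grip.
It also fails if it takes over 72 s, if anything falls off the work surface, if the arm or the gripper's body presses on something with over 40 N, if the wrist force passes 120 N, or if a joint passes its speed limit or range.

## Working session

There is one attempt and no reset: what is moved stays moved. The work goes in short steps, Python scripts to look and compute and a tool call to move; the robot and the scene stay as the last step left them, time stands still between calls to the robot, and variables do not carry over. Pictures are saved under pics/ and viewed, on a budget of 10 in all, crops included, one or two more only if the job needs it, and the job is handed in when it is done.

Besides the shell and the picture viewer there is one more tool, called after "Request:" by a JSON object that holds its "name" and its "arguments". drive_tool: Moves the arm, as the interface text tells. Its arguments: {"type":"object","properties":{"commands":{"type":"array","items":{"type":"number"}}},"required":["commands"]}

```bash
ls; mkdir -p pics
python3 - <<'E'
from station import r
import cv2,numpy as np
s=r.sense();print(s['tcp_pos'],s['ee_rot'],s['gripper_width'],r.grasp_offset,s['time_s'])
for n in('side','top'):
    cv2.imwrite(f'pics/{n}0.png',r.capture(n)); print(n,r.get_calibration(n))
E
```

```text
pics
[ 0.25564416 -0.56966652  0.22147635] [[-4.09228558e-01  9.12431423e-01 -9.41464145e-04]
 [ 9.12429396e-01  4.09229635e-01  1.92432396e-03]
 [ 2.14108868e-03 -7.15312405e-05 -9.99997705e-01]] 1.0009584730964736 0.0187 0.0
side {'intrinsics': array([[558.11345397,   0.        , 320.83279956],
       [  0.        , 558.11345397, 239.95777712],
       [  0.        ,   0.        ,   1.        ]]), 'distortion': array([-0.09476745,  0.        ,  0.        ,  0.        ,  0.        ]), 'eye': array([ 0.43743805, -1.32320385,  0.98091998]), 'attitude': array([[ 0.99660095, -0.02380422,  0.07886637],
       [-0.07991114, -0.51197945,  0.85527262],
       [ 0.02001886, -0.85866781, -0.51214143]])}
top {'intrinsics': array([[450.16608953,   0.        , 319.23235956],
       [  0.        , 450.16608953, 237.87550707],
       [  0.        ,   0.        ,   1.        ]]), 'distortion': array([-0.11110444,  0.        ,  0.        ,  0.        ,  0.        ]), 'eye': array([0.36128072, 0.03262408, 1.44069987]), 'attitude': array([[-0.01576433, -0.98462353,  0.17397699],
       [-0.99961705,  0.01947758,  0.01965656],
       [-0.02274297, -0.17360049, -0.98455352]])}
```

View pics/side0.png

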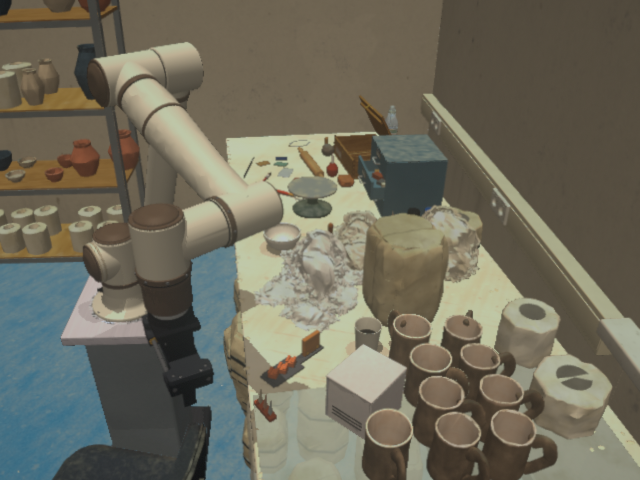

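View pics/top0.png

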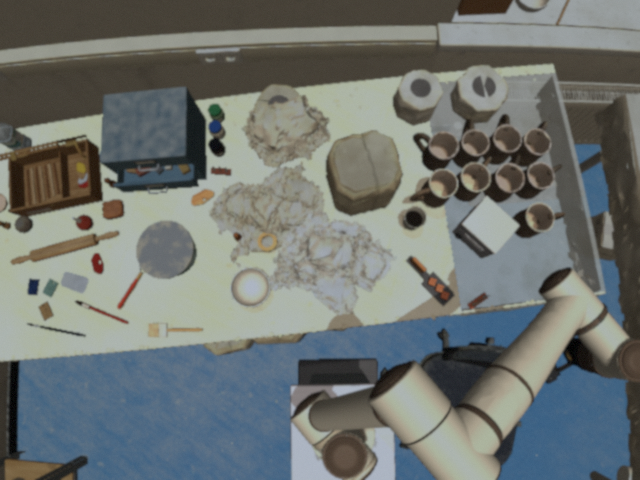

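Run:
```python
import cv2,numpy as np
a=cv2.imread('pics/side0.png');b=cv2.imread('pics/top0.png')
f=lambda i,x,y,w,h,s:cv2.resize(i[y:y+h,x:x+w],None,fx=s,fy=s,interpolation=cv2.INTER_CUBIC)
A=f(a,240,310,200,150,4);B=f(b,390,190,200,150,4)
cv2.imwrite('pics/c1.png',np.hstack([A[:, :],B])[:,:]*1 if 0 else A)
cv2.imwrite('pics/c2.png',B)
```

```text
(no output)
```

View pics/c1.png

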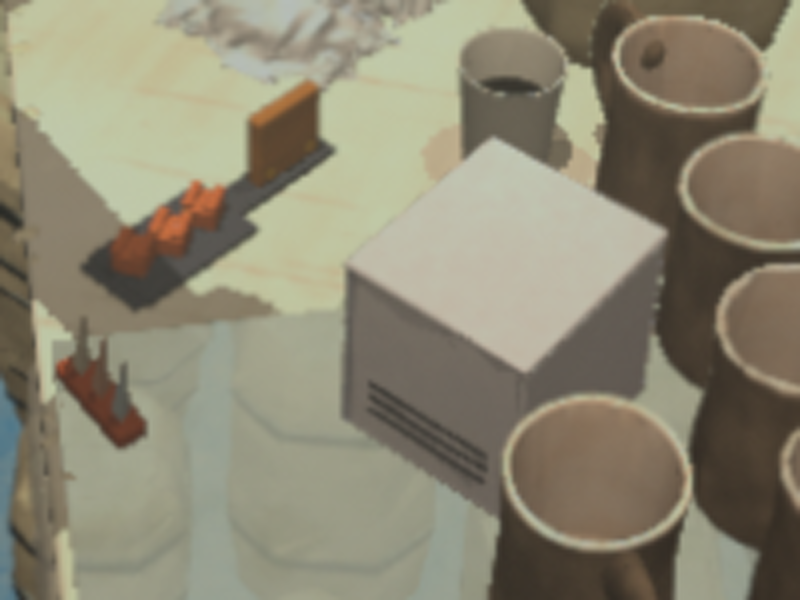

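View pics/c2.png

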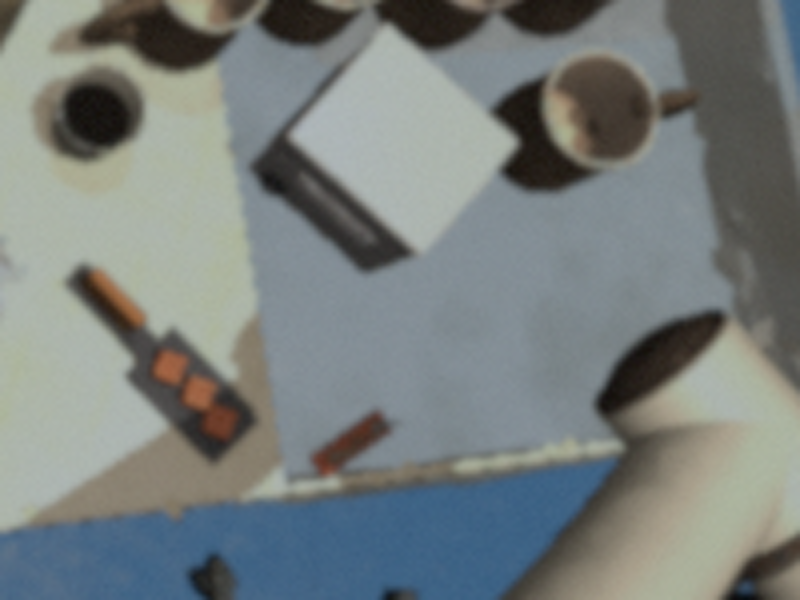

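```bash
cat > h.py <<'E'
import cv2,numpy as np
from station import r
C={n:r.get_calibration(n) for n in('side','top')}
def ray(n,p):
    c=C[n];u=cv2.undistortPoints(np.float64(p).reshape(-1,1,2),c['intrinsics'],c['distortion']).reshape(-1,2)
    return c['eye'],np.c_[u,np.ones(len(u))]@np.array(c['attitude']).T
def cast(n,p,z):
    e,d=ray(n,p);return e+d*((z-e[2])/d[:,2])[:,None]
def proj(n,P):
    c=C[n];R=np.array(c['attitude']);q=(np.float64(P).reshape(-1,3)-c['eye'])@R
    return cv2.projectPoints(q,np.zeros(3),np.zeros(3),c['intrinsics'],c['distortion'])[0].reshape(-1,2)
def tri(ps,pt):
    e1,d1=ray('side',[ps]);e2,d2=ray('top',[pt]);d1,d2=d1[0],d2[0]
    t=np.linalg.lstsq(np.c_[d1,-d2],e2-e1,rcond=None)[0]
    a,b=e1+t[0]*d1,e2+t[1]*d2;return (a+b)/2,np.linalg.norm(a-b)
E
python3 - <<'E'
from h import *
np.set_printoptions(precision=4,suppress=True)
b=cv2.imread('pics/top0.png')
k=lambda x,y:(390+(x+.5)/4-.5,190+(y+.5)/4-.5)
hsv=cv2.cvtColor(b,cv2.COLOR_BGR2HSV)
m=cv2.inRange(hsv,(3,110,90),(20,255,255));m[:, :390]=0;m[:,470:]=0;m[:240]=0;m[320:]=0
n,l,st,ce=cv2.connectedComponentsWithStats(m)
for i in range(1,n):
    if st[i,4]>8:
        print(st[i],ce[i],cast('top',[ce[i]],.03),cv2.minAreaRect(np.argwhere(l==i)[:,::-1].astype(np.float32)))
print('grip',cast('top',[k(117,299),k(90,272),k(137,322)],.06))
print('nose corners',cast('top',[k(254,420),k(213,462),k(170,330),k(128,374)],.005))
print('tail',cast('top',[k(78,275)],.005))
print('props',cast('top',[k(171,366),k(199,393),k(219,421)],.026))
s=cast('top',[k(297,172),k(378,243),k(337,207)],.085);print('slot',s)
print('box top',cast('top',[k(388,24),k(520,142),k(422,254),k(288,134)],.131))
print('bowl rim',cast('top',[(251,287),(231,287),(271,287),(251,267.5),(251,306)],.06))
print('wheel',cast('top',[(165,249),(136,249),(195,249),(165,221),(165,277)],.1))
print('heap',tri((318,236),(300,215)))
E
python3 - <<'E'
import cv2,numpy as np
import os;os.chdir('.')
a=cv2.imread('pics/side0.png');b=cv2.imread('pics/top0.png')
A=cv2.resize(a[190:340,240:400],(640,600),interpolation=2)[:,:]
B=cv2.resize(b[180:330,220:400],(720,600),interpolation=2)
o=np.hstack([cv2.resize(A,(390,366)),cv2.resize(B,(410,342+24))]);cv2.imwrite('pics/h1.png',o)
E
```

```text
[413 258  13  13  47] [418.6383 264.1064] [[ 0.5204 -0.2513  0.03  ]] ((418.5000305175781, 264.0), (16.26345443725586, 2.1213202476501465), 45.0)
[428 278  21  21 150] [437.88   287.4333] [[ 0.4456 -0.3084  0.03  ]] ((438.50006103515625, 287.5000305175781), (25.45584487915039, 8.485280990600586), 45.0)
grip [[ 0.5162 -0.246   0.06  ]
 [ 0.5376 -0.2261  0.06  ]
 [ 0.498  -0.2606  0.06  ]]
nose corners [[ 0.4231 -0.3622  0.005 ]
 [ 0.3907 -0.3274  0.005 ]
 [ 0.4965 -0.2985  0.005 ]
 [ 0.462  -0.2629  0.005 ]]
tail [[ 0.5424 -0.2266  0.005 ]]
props [[ 0.4661 -0.2929  0.026 ]
 [ 0.4444 -0.314   0.026 ]
 [ 0.4221 -0.3286  0.026 ]]
slot [[ 0.6084 -0.3859  0.085 ]
 [ 0.5519 -0.4452  0.085 ]
 [ 0.5805 -0.4152  0.085 ]]
box top [[ 0.7127 -0.4506  0.131 ]
 [ 0.6197 -0.5448  0.131 ]
 [ 0.5365 -0.4617  0.131 ]
 [ 0.629  -0.367   0.131 ]]
bowl rim [[0.4559 0.2727 0.06  ]
 [0.4567 0.335  0.06  ]
 [0.455  0.2108 0.06  ]
 [0.5162 0.2732 0.06  ]
 [0.3977 0.2723 0.06  ]]
wheel [[0.5728 0.5346 0.1   ]
 [0.5744 0.628  0.1   ]
 [0.5712 0.4398 0.1   ]
 [0.661  0.5386 0.1   ]
 [0.4865 0.5311 0.1   ]]
heap (array([0.6086, 0.1108, 0.1489]), np.float64(0.09852492988111007))
```

View pics/h1.png

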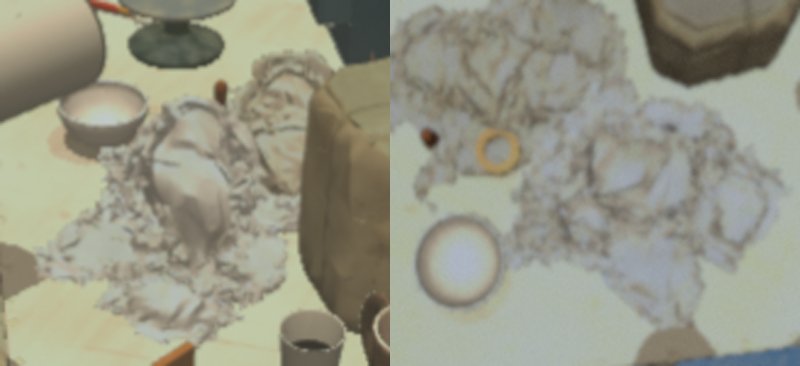

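Run:
```python
from h import *
np.set_printoptions(precision=4,suppress=True)
for pt in [(310,240),(320,247),(330,250),(340,250)]:
  for ps in [(318,236),(320,245),(325,255)]:
    print(pt,ps,*tri(ps,pt), cast('top',[pt],.17))
```

```text
(310, 240) (318, 236) [0.5706 0.0849 0.1537] 0.024330122816267254 [[0.5802 0.0846 0.17  ]]
(310, 240) (320, 245) [0.5767 0.0863 0.1216] 0.023234563543273683 [[0.5802 0.0846 0.17  ]]
(310, 240) (325, 255) [0.588  0.088  0.0841] 0.013767776149020855 [[0.5802 0.0846 0.17  ]]
(320, 247) (318, 236) [0.5578 0.0562 0.1687] 0.003329853601592435 [[0.5593 0.0562 0.17  ]]
(320, 247) (320, 245) [0.5635 0.0568 0.1377] 0.0017432866165939408 [[0.5593 0.0562 0.17  ]]
(320, 247) (325, 255) [0.5741 0.0575 0.1016] 0.008129758186314777 [[0.5593 0.0562 0.17  ]]
(330, 250) (318, 236) [0.5509 0.0279 0.1847] 0.005828499986187174 [[0.5501 0.0278 0.17  ]]
(330, 250) (320, 245) [0.5562 0.0278 0.1547] 0.007600855310920897 [[0.5501 0.0278 0.17  ]]
(330, 250) (325, 255) [0.5664 0.0276 0.12  ] 0.017518175646730687 [[0.5501 0.0278 0.17  ]]
(340, 250) (318, 236) [0.5482 0.0001 0.201 ] 0.006400894768560685 [[ 0.5496 -0.0007  0.17  ]]
(340, 250) (320, 245) [ 0.5534 -0.0006  0.1721] 0.008149385960096367 [[ 0.5496 -0.0007  0.17  ]]
(340, 250) (325, 255) [ 0.5632 -0.0016  0.1386] 0.017867314878997207 [[ 0.5496 -0.0007  0.17  ]]
```

Request:
{"name": "drive_tool", "arguments": {"commands": [1, 0.125, 0.16, 0, 0, 1, 0.25, 0.32, 0, 0, 1, 0.375, 0.48, 0, 0, 1, 0.5, 0.64, 0, 0, 1, 0.65, 0.8, 0, 0, 1, 0.65, 0.8, 0, 0, 1, 0.65, 0.8, 0, 0]}}

```text
time_s: 0.8
tcp_pos: [0.4764, -0.296, 0.2224]
ee_rot: [[-0.409, 0.912, -0.0], [0.912, 0.409, 0.0], [0.0, -0.0, -1.0]]
wrist_force: [1.3, -1.3, 0.1]
gripper_width: 1.001
```

Request:
{"name": "drive_tool", "arguments": {"commands": [1, 0.1, 0.125, -0.1, 0.1, 1, 0.1, 0.125, -0.2, 0.197, 1, 0.1, 0.125, -0.3, 0.197, 1, 0.1, 0.125, -0.4, 0.197, 1, 0.1, 0.125, -0.46, 0.197, 1, 0.1, 0.125, -0.507, 0.197, 1, 0.1, 0.125, -0.507, 0.197, 1, 0.1, 0.125, -0.507, 0.197, 1, 0.1, 0.125, -0.507, 0.197]}}

```text
time_s: 1.7
tcp_pos: [0.5167, -0.2482, 0.0211]
ee_rot: [[-0.658, 0.753, 0.002], [0.753, 0.658, -0.001], [-0.002, 0.001, -1.0]]
wrist_force: [0.0, 0.6, 0.6]
gripper_width: 0.998
```

Request:
{"name": "drive_tool", "arguments": {"commands": [0, 0, 0, 0, 0, 0, 0, 0, 0, 0, 0, 0, 0, 0, 0, 0, 0, 0, 0, 0, 0, 0, 0, 0, 0, 0, 0, 0, 0, 0, 0, 0, 0, 0, 0, 0, 0, 0, 0, 0]}}

```text
time_s: 2.5
tcp_pos: [0.5156, -0.2479, 0.0197]
ee_rot: [[-0.657, 0.754, -0.0], [0.754, 0.657, 0.0], [0.0, -0.0, -1.0]]
wrist_force: [-0.3, 0.5, -0.8]
gripper_width: 0.354
```

Request:
{"name": "drive_tool", "arguments": {"commands": [0, 0, 0, 0.005, 0, 0, 0, 0, 0.01, 0, 0, 0, 0, 0.02, 0, 0, 0, 0, 0.035, 0, 0, 0, 0, 0.05, 0, 0, 0, 0, 0.05, 0, 0, 0, 0, 0.05, 0]}}

```text
time_s: 3.2
tcp_pos: [0.5157, -0.2478, 0.0399]
ee_rot: [[-0.657, 0.754, 0.0], [0.754, 0.657, 0.0], [-0.0, 0.0, -1.0]]
wrist_force: [-0.7, -0.9, -3.2]
gripper_width: 0.138
```

Run:
```python
from h import *
a=r.capture('side');cv2.imwrite('pics/s1.png',cv2.resize(a[300:420,220:380],None,fx=4,fy=4,interpolation=2));cv2.imwrite('pics/s1f.png',a)
s=r.sense();print(s['wrist_force'],s['moment'],s['gripper_width'])
```

```text
[ 0.55002054  0.02830675 -3.18516648] [ 0.11310944 -0.14866682  0.00455683] 0.13308339505509137
```

View pics/s1.png

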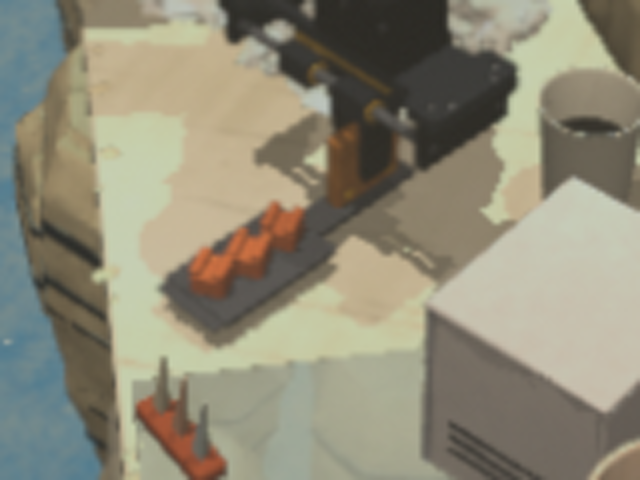

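Request:
{"name": "drive_tool", "arguments": {"commands": [0, 0, 0, 0.012, 0, 0, 0, 0, 0.037, 0, 0, 0, 0, 0.08, 0, 0, 0, 0, 0.14, 0, 0, 0, 0, 0.214, 0, 0, 0, 0, 0.286, 0, 0, 0, 0, 0.36, 0, 0, 0, 0, 0.42, 0, 0, 0, 0, 0.464, 0, 0, 0, 0, 0.488, 0, 0, 0, 0, 0.5, 0, 0, 0, 0, 0.5, 0]}}

```text
time_s: 4.45
tcp_pos: [0.5156, -0.2478, 0.2399]
ee_rot: [[-0.657, 0.754, 0.0], [0.754, 0.657, 0.0], [-0.0, 0.0, -1.0]]
wrist_force: [0.5, 0.1, -3.3]
gripper_width: 0.137
```

Run:
```python
from h import *
a=r.capture('side');b=r.capture('top')
cv2.imwrite('pics/s2.png',np.hstack([cv2.resize(a[230:380,220:370],(400,400),interpolation=2),cv2.resize(b[220:370,370:520],(400,400),interpolation=2)]))
s=r.sense();print(s['tcp_pos'],s['wrist_force'],s['moment'],s['gripper_width'],s['joints'])
```

```text
[ 0.51510642 -0.24760778  0.2386088 ] [ 0.14480765  0.52263659 -3.93890793] [ 0.09261217 -0.03706027 -0.01814409] 0.13452094475527934 [-9.45311935e+00  1.62714729e+01 -5.68641741e+00 -3.14169090e-02
 -6.81672593e+01 -3.94448903e+01]
```

View pics/s2.png

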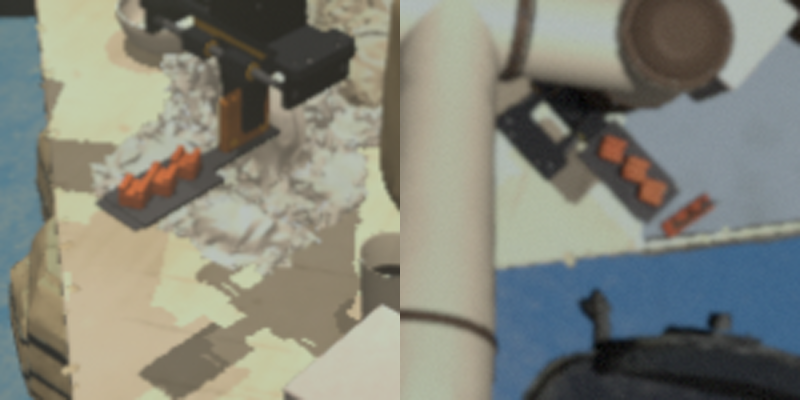

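Request:
{"name": "drive_tool", "arguments": {"commands": [0, -0.003, 0.008, 0, 0.01, 0, -0.008, 0.024, 0, 0.03, 0, -0.018, 0.052, 0, 0.064, 0, -0.032, 0.091, 0, 0.113, 0, -0.048, 0.138, 0, 0.173, 0, -0.064, 0.186, 0, 0.232, 0, -0.081, 0.233, 0, 0.291, 0, -0.095, 0.272, 0, 0.34, 0, -0.104, 0.3, 0, 0.375, 0, -0.11, 0.316, 0, 0.395, 0, -0.1125, 0.324, 0, 0.404, 0, -0.1125, 0.324, 0, 0.404]}}

```text
time_s: 5.75
tcp_pos: [0.4707, -0.1181, 0.2398]
ee_rot: [[-0.97, 0.245, 0.0], [0.245, 0.97, -0.0], [-0.0, -0.0, -1.0]]
wrist_force: [-0.2, 0.0, -2.8]
gripper_width: 0.136
```

Request:
{"name": "drive_tool", "arguments": {"commands": [0, -0.003, 0.008, 0, 0.01, 0, -0.008, 0.024, 0, 0.03, 0, -0.018, 0.052, 0, 0.064, 0, -0.032, 0.091, 0, 0.113, 0, -0.048, 0.138, 0, 0.173, 0, -0.064, 0.186, 0, 0.232, 0, -0.081, 0.233, 0, 0.291, 0, -0.095, 0.272, 0, 0.34, 0, -0.104, 0.3, 0, 0.375, 0, -0.11, 0.316, 0, 0.395, 0, -0.1125, 0.324, 0, 0.404, 0, -0.1125, 0.324, 0, 0.404]}}

```text
time_s: 6.95
tcp_pos: [0.4257, 0.0115, 0.2398]
ee_rot: [[-0.936, -0.351, -0.0], [-0.351, 0.936, -0.0], [0.0, -0.0, -1.0]]
wrist_force: [0.4, -0.3, -3.0]
gripper_width: 0.136
```

Request:
{"name": "drive_tool", "arguments": {"commands": [0, -0.003, 0.008, 0, 0.01, 0, -0.008, 0.024, 0, 0.03, 0, -0.018, 0.052, 0, 0.064, 0, -0.032, 0.091, 0, 0.113, 0, -0.048, 0.138, 0, 0.173, 0, -0.064, 0.186, 0, 0.232, 0, -0.081, 0.233, 0, 0.291, 0, -0.095, 0.272, 0, 0.34, 0, -0.104, 0.3, 0, 0.375, 0, -0.11, 0.316, 0, 0.395, 0, -0.1125, 0.324, 0, 0.404, 0, -0.1125, 0.324, 0, 0.404]}}

```text
time_s: 8.15
tcp_pos: [0.3807, 0.1409, 0.2397]
ee_rot: [[-0.57, -0.822, -0.0], [-0.822, 0.57, -0.0], [0.0, -0.0, -1.0]]
wrist_force: [-0.4, 0.4, -3.2]
gripper_width: 0.14
```

Request:
{"name": "drive_tool", "arguments": {"commands": [0, -0.003, 0.008, 0, 0.01, 0, -0.008, 0.024, -0.005, 0.03, 0, -0.018, 0.052, -0.01, 0.064, 0, -0.032, 0.091, -0.02, 0.113, 0, -0.048, 0.138, -0.035, 0.173, 0, -0.064, 0.186, -0.05, 0.232, 0, -0.081, 0.233, -0.065, 0.291, 0, -0.095, 0.272, -0.08, 0.34, 0, -0.104, 0.3, -0.09, 0.375, 0, -0.11, 0.32, -0.095, 0.395, 0, -0.112, 0.329, -0.1, 0.404, 0, -0.112, 0.329, -0.1, 0.404]}}

```text
time_s: 9.35
tcp_pos: [0.3357, 0.2728, 0.1995]
ee_rot: [[0.001, -1.0, -0.0], [-1.0, -0.001, -0.001], [0.001, 0.0, -1.0]]
wrist_force: [0.4, -0.2, -3.7]
gripper_width: 0.136
```

Request:
{"name": "drive_tool", "arguments": {"commands": [0.1, 0, 0, 0, 0, 0.1, 0, 0, 0, 0, 0.11, 0, 0, 0, 0, 0.11, 0, 0, 0, 0, 0.12, 0, 0, 0, 0, 0.12, 0, 0, 0, 0]}}

```text
time_s: 9.95
tcp_pos: [0.3359, 0.2724, 0.1998]
ee_rot: [[-0.001, -1.0, -0.0], [-1.0, 0.001, 0.0], [-0.0, 0.0, -1.0]]
wrist_force: [-0.1, 0.1, -2.9]
gripper_width: 0.136
```

Run:
```python
from h import *
a=r.capture('side');b=r.capture('top')
cv2.imwrite('pics/s3.png',np.hstack([cv2.resize(a[150:300,190:340],(400,400),interpolation=2),cv2.resize(b[210:360,180:330],(400,400),interpolation=2)]))
s=r.sense();print(s['tcp_pos'],s['wrist_force'],s['moment'],s['gripper_width'],s['joints'])
```

```text
[0.33589853 0.27248564 0.19976489] [-0.48008352 -0.35808788 -3.17302098] [-0.06726658  0.22849277  0.00591982] 0.13540072770747696 [ 6.07333242e+01  4.13142197e+00 -2.69585997e+01  2.37706157e-03
 -5.89093061e+01  2.92481985e+01]
```

View pics/s3.png

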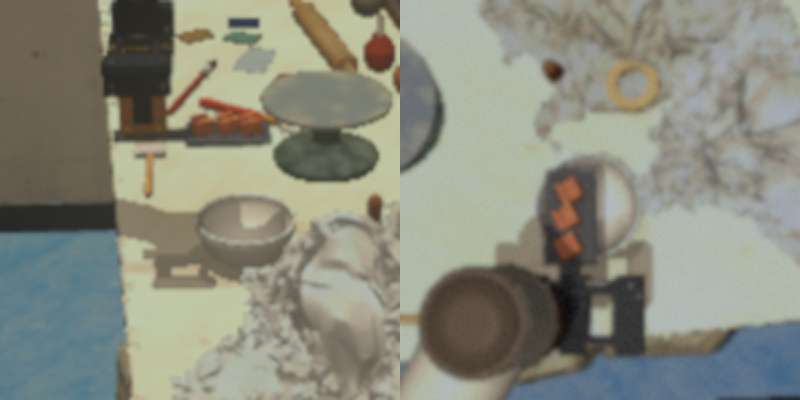

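Request:
{"name": "drive_tool", "arguments": {"commands": [0.125, 0, 0, 0, 0, 0.125, 0, 0, 0, 0, 0.128, 0, 0, 0, 0, 0.128, 0, 0, 0, 0, 0.131, 0, 0, 0, 0, 0.131, 0, 0, 0, 0]}}

```text
time_s: 10.65
tcp_pos: [0.3359, 0.2725, 0.1997]
ee_rot: [[-0.0, -1.0, -0.0], [-1.0, 0.0, -0.0], [0.0, 0.0, -1.0]]
wrist_force: [-0.4, -0.1, -3.6]
gripper_width: 0.141
```

```bash
cat > t.py <<'E'
from h import *
import sys
n=sys.argv[1]
a=r.capture('side');cv2.imwrite(f'pics/{n}.png',a)
s=r.sense();print(s['wrist_force'],s['moment'],s['gripper_width'])
# paddle dark-steel underside & props in the side picture
hsv=cv2.cvtColor(a,cv2.COLOR_BGR2HSV)
m=cv2.inRange(hsv,(0,130,90),(14,255,255));m[:,:250]=0;m[:180]=0;m[260:]=0;m[:,310:]=0
ys,xs=np.nonzero(m);print('props px',len(xs),xs.min() if len(xs) else 0,xs.max() if len(xs) else 0,np.polyfit(xs,ys,1) if len(xs)>3 else 0)
E
python3 t.py t1
```

```text
[-0.06002444 -0.4398486  -2.7817686 ] [-0.06540789  0.29538767 -0.02664723] 0.13710273581799112
props px 205 250 288 [  0.15508862 151.10856216]
```

Request:
{"name": "drive_tool", "arguments": {"commands": [0.133, 0, 0, 0, 0, 0.133, 0, 0, 0, 0, 0.134, 0, 0, 0, 0, 0.134, 0, 0, 0, 0]}}

```text
time_s: 11.1
tcp_pos: [0.336, 0.2726, 0.1998]
ee_rot: [[-0.0, -1.0, 0.0], [-1.0, 0.0, 0.0], [-0.0, -0.0, -1.0]]
wrist_force: [0.8, -0.2, -3.5]
gripper_width: 0.136
```

```bash
python3 t.py t2
```

```text
[ 1.08458047  0.27178451 -3.83661918] [-0.09174962  0.27218504 -0.00963186] 0.13564323739474496
props px 204 250 288 [  0.23434546 134.63040819]
```

Request:
{"name": "drive_tool", "arguments": {"commands": [0.135, 0, 0, 0, 0, 0.135, 0, 0, 0, 0, 0.136, 0, 0, 0, 0, 0.136, 0, 0, 0, 0]}}

```text
time_s: 11.55
tcp_pos: [0.3361, 0.2727, 0.2]
ee_rot: [[-0.0, -1.0, 0.001], [-1.0, 0.0, 0.0], [-0.0, -0.001, -1.0]]
wrist_force: [-1.2, -0.1, -2.3]
gripper_width: 0.136
```

```bash
python3 t.py t3
```

```text
[-0.04087357 -0.27803239 -2.24246309] [-0.12687934  0.13894971  0.00434386] 0.1335377562690789
props px 109 252 288 [   1.32110343 -158.54626994]
```

Run:
```python
import cv2,numpy as np
o=[cv2.resize(cv2.imread(f'pics/{n}.png')[150:270,210:330],(400,400),interpolation=2) for n in('t2','t3')]
cv2.imwrite('pics/t23.png',np.hstack(o))
```

```text
(no output)
```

View pics/t23.png

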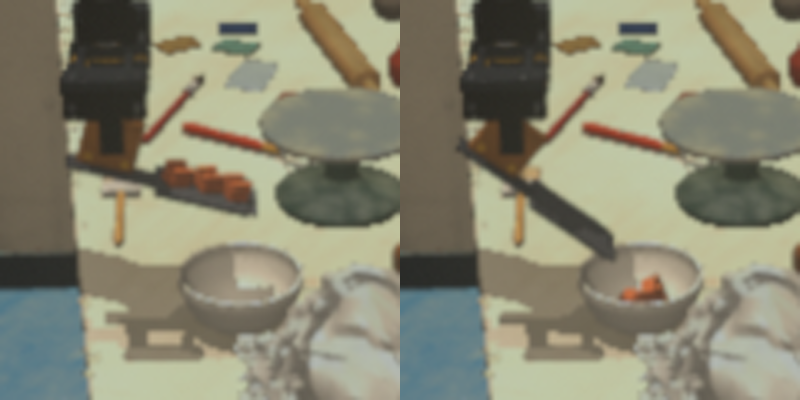

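Request:
{"name": "drive_tool", "arguments": {"commands": [0, 0, 0, 0, 0, 0, 0, 0, 0, 0, 0, 0, 0, 0, 0, 0, 0, 0, 0.01, 0, 0, 0, 0, 0.04, 0, 0, 0, 0, 0.09, 0, 0, 0, 0, 0.15, 0, 0, 0, 0, 0.2, 0, 0, -0.02, -0.05, 0.22, 0, 0, 0, -0.12, 0.23, 0, 0, 0, -0.2, 0.23, 0, 0, 0, -0.25, 0.23, 0]}}

```text
time_s: 12.8
tcp_pos: [0.3355, 0.1709, 0.2922]
ee_rot: [[-0.001, -1.0, 0.0], [-1.0, 0.001, 0.0], [-0.0, -0.0, -1.0]]
wrist_force: [-0.2, -0.0, -2.8]
gripper_width: 0.135
```

```bash
python3 t.py t4
python3 - <<'E'
from h import *
a=cv2.imread('pics/t4.png');b=r.capture('top')
cv2.imwrite('pics/s4.png',np.hstack([cv2.resize(a[130:280,190:340],(400,400),interpolation=2),cv2.resize(b[210:360,180:330],(400,400),interpolation=2)]))
E
```

```text
[-0.91119992 -1.62403445 -2.29989834] [-0.38044405  0.28160131  0.00134689] 0.13559360634505405
props px 96 254 288 [   1.17167654 -119.71525252]
```

View pics/s4.png

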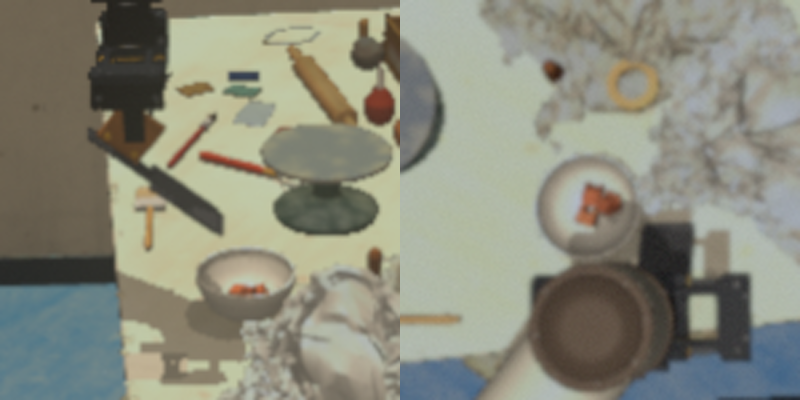

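Request:
{"name": "drive_tool", "arguments": {"commands": [0, 0.01, -0.03, 0, -0.02, 0, 0.035, -0.1, 0, -0.05, 0, 0.06, -0.19, 0, -0.1, 0, 0.09, -0.29, 0, -0.16, 0, 0.12, -0.39, 0, -0.22, 0, 0.15, -0.49, 0, -0.28, 0, 0.18, -0.59, 0, -0.34, 0, 0.21, -0.69, 0, -0.4, 0, 0.235, -0.78, 0, -0.46, 0, 0.252, -0.845, 0, -0.5, 0, 0.261, -0.877, 0, -0.515, 0, 0.261, -0.877, 0, -0.515]}}

```text
time_s: 14.1
tcp_pos: [0.441, -0.1791, 0.2913]
ee_rot: [[-0.699, -0.715, -0.001], [-0.715, 0.699, 0.0], [0.001, 0.001, -1.0]]
wrist_force: [-0.2, 0.0, -2.1]
gripper_width: 0.138
```

Request:
{"name": "drive_tool", "arguments": {"commands": [0, 0, 0, -0.03, 0, 0, 0, 0, -0.08, 0, 0, 0, 0, -0.15, 0, 0, 0, 0, -0.22, 0, 0, 0, 0, -0.29, 0, 0, 0, 0, -0.36, 0, 0, 0, 0, -0.42, 0, 0, 0, 0, -0.46, 0, 0, 0, 0, -0.49, 0, 0, 0, 0, -0.51, 0, 0, 0, 0, -0.52, 0, 0, 0, 0, -0.52, 0]}}

```text
time_s: 15.3
tcp_pos: [0.4405, -0.1777, 0.0837]
ee_rot: [[-0.697, -0.717, 0.001], [-0.717, 0.697, -0.0], [-0.0, -0.0, -1.0]]
wrist_force: [0.3, -0.0, -1.1]
gripper_width: 0.136
```

Request:
{"name": "drive_tool", "arguments": {"commands": [0, 0, 0, -0.02, 0, 0, 0, 0, -0.04, 0, 0, 0, 0, -0.06, 0, 0, 0, 0, -0.08, 0, 0, 0, 0, -0.09, 0, 0, 0, 0, -0.1, 0, 0, 0, 0, -0.1, 0]}}

```text
time_s: 16.0
tcp_pos: [0.4402, -0.1784, 0.0431]
ee_rot: [[-0.698, -0.716, -0.001], [-0.716, 0.698, -0.0], [0.001, 0.001, -1.0]]
wrist_force: [0.3, -0.2, -1.6]
gripper_width: 0.13
```

Run:
```python
from h import *
a=r.capture('side');cv2.imwrite('pics/s5.png',cv2.resize(a[260:380,240:400],None,fx=4,fy=4,interpolation=2))
s=r.sense();print(s['tcp_pos'],s['wrist_force'],s['moment'],s['gripper_width'],s['joints'])
```

```text
[ 0.4402223  -0.17837676  0.04340807] [ 0.04991602  0.02492522 -2.20027316] [-0.10691926  0.13870636 -0.01773465] 0.1358271556598445 [-2.39587780e+00  2.04863009e+01 -3.32073088e+01  5.64119847e-03
 -3.63387501e+01  4.81036431e+01]
```

View pics/s5.png

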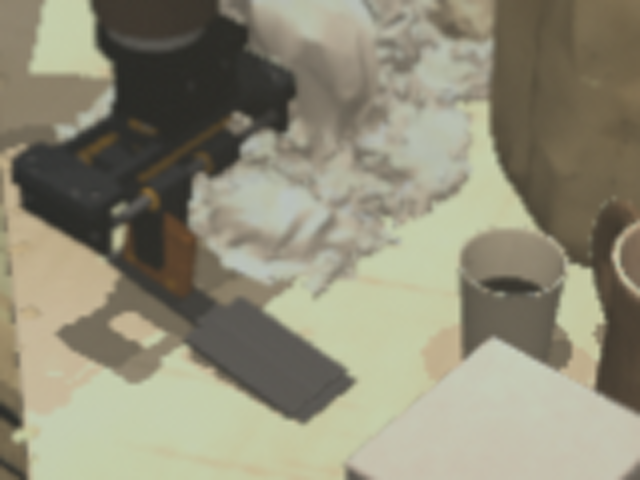

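Request:
{"name": "drive_tool", "arguments": {"commands": [0, 0, 0, -0.01, 0, 0, 0, 0, -0.02, 0, 0, 0, 0, -0.03, 0, 0, 0, 0, -0.035, 0, 0, 0, 0, -0.035, 0]}}

```text
time_s: 16.55
tcp_pos: [0.4402, -0.1783, 0.0294]
ee_rot: [[-0.698, -0.716, -0.001], [-0.716, 0.698, 0.0], [0.0, 0.0, -1.0]]
wrist_force: [-0.3, 0.5, 0.1]
gripper_width: 0.135
```

Request:
{"name": "drive_tool", "arguments": {"commands": [0, 0, 0, -0.005, 0, 0, 0, 0, -0.005, 0]}}

```text
time_s: 16.75
tcp_pos: [0.4404, -0.1783, 0.0277]
ee_rot: [[-0.698, -0.716, 0.0], [-0.716, 0.698, -0.0], [-0.0, -0.0, -1.0]]
wrist_force: [-0.1, 1.2, 1.4]
gripper_width: 0.134
```

Request:
{"name": "drive_tool", "arguments": {"commands": [0, 0, 0, -0.003, 0, 0, 0, 0, -0.003, 0]}}

```text
time_s: 16.95
tcp_pos: [0.4404, -0.1783, 0.0265]
ee_rot: [[-0.698, -0.716, 0.0], [-0.716, 0.698, -0.0], [-0.0, -0.0, -1.0]]
wrist_force: [-0.2, -0.1, 1.1]
gripper_width: 0.134
```

Request:
{"name": "drive_tool", "arguments": {"commands": [0, 0, 0, -0.003, 0, 0, 0, 0, -0.003, 0]}}

```text
time_s: 17.15
tcp_pos: [0.4404, -0.1783, 0.0262]
ee_rot: [[-0.698, -0.716, 0.0], [-0.716, 0.698, -0.0], [0.0, -0.0, -1.0]]
wrist_force: [-2.5, 2.5, 7.7]
gripper_width: 0.13
```

Request:
{"name": "drive_tool", "arguments": {"commands": [0, 0, 0, -0.003, 0, 0, 0, 0, -0.003, 0]}}

```text
time_s: 17.35
tcp_pos: [0.4405, -0.1783, 0.0262]
ee_rot: [[-0.697, -0.717, 0.0], [-0.717, 0.697, -0.001], [0.0, -0.001, -1.0]]
wrist_force: [-4.2, 4.2, 18.5]
gripper_width: 0.136
```

Request:
{"name": "drive_tool", "arguments": {"commands": [0, 0, 0, -0.003, 0, 0, 0, 0, -0.003, 0]}}

```text
time_s: 17.55
tcp_pos: [0.4405, -0.1783, 0.0261]
ee_rot: [[-0.697, -0.717, 0.0], [-0.717, 0.697, -0.001], [0.0, -0.001, -1.0]]
wrist_force: [-7.5, 6.0, 27.8]
gripper_width: 0.135
```

Request:
{"name": "drive_tool", "arguments": {"commands": [0, 0, 0, -0.003, 0, 0, 0, 0, -0.003, 0]}}

```text
time_s: 17.75
tcp_pos: [0.4407, -0.1785, 0.0257]
ee_rot: [[-0.697, -0.717, 0.001], [-0.717, 0.697, -0.001], [0.0, -0.001, -1.0]]
wrist_force: [-10.2, 4.5, 34.7]
gripper_width: 0.136
```

Request:
{"name": "drive_tool", "arguments": {"commands": [0, 0, 0, 0.01, 0, 0, 0, 0, 0.03, 0, 0, 0, 0, 0.07, 0, 0, 0, 0, 0.12, 0, 0, 0, 0, 0.17, 0, 0, 0.005, -0.03, 0.2, 0, 0, 0.01, -0.09, 0.217, 0, 0, 0.015, -0.16, 0.217, 0, 0, 0.02, -0.22, 0.217, 0, 0, 0.024, -0.26, 0.217, 0, 0, 0.026, -0.275, 0.217, 0, 0, 0.026, -0.275, 0.217, 0]}}

```text
time_s: 18.95
tcp_pos: [0.4502, -0.2886, 0.1078]
ee_rot: [[-0.699, -0.715, -0.001], [-0.715, 0.699, 0.001], [0.001, 0.002, -1.0]]
wrist_force: [-0.0, 0.6, -2.6]
gripper_width: 0.134
```

Run:
```python
from h import *
a=r.capture('side');b=r.capture('top')
cv2.imwrite('pics/a6.png',a);cv2.imwrite('pics/b6.png',b)
cv2.imwrite('pics/s6.png',np.hstack([cv2.resize(a[310:430,280:400],(400,400),interpolation=2),cv2.resize(b[190:290,400:500],(400,400),interpolation=2)]))
s=r.sense();print(s['tcp_pos'],s['wrist_force'],s['moment'],s['gripper_width'],s['ee_rot'][:,0])
```

```text
[ 0.45019105 -0.28766845  0.10811631] [-0.36767057  0.49175827 -2.69686098] [0.08831609 0.17929467 0.01552283] 0.1311715187990094 [-6.98175619e-01 -7.15926457e-01  3.37653312e-04]
```

View pics/s6.png

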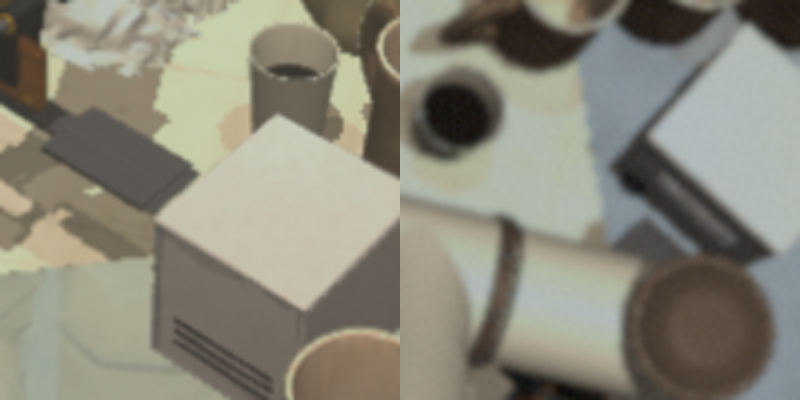

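Run:
```python
from h import *
np.set_printoptions(precision=4,suppress=True)
T=np.array([.4502,-.2882]);h=np.arctan2(-.716,-.698)+np.pi/2
n=np.array([np.cos(h),np.sin(h)]);y=np.array([-n[1],n[0]])
N=T+n*.151;print('head',np.degrees(h),'FK nose corners',N+.026*y,N-.026*y)
k=lambda x,yy:(280+x/3.333,310+yy/3.333)
sn=cast('side',[k(195,170),k(155,210)],.0865);print('side nose',sn)
print('side box: L,top,bottom',cast('side',[k(155,218),k(278,115),k(305,310)],.131))
print('top nose L',cast('top',[(461.2,244.5)],.0865))
b=cv2.imread('pics/top0.png')
crop=b[215:265,450:500];g=cv2.createCLAHE(4,(2,2)).apply(cv2.cvtColor(crop,6))
b6=cv2.imread('pics/b6.png')[215:265,450:500];g6=cv2.createCLAHE(4,(2,2)).apply(cv2.cvtColor(b6,6))
cv2.imwrite('pics/z.png',np.hstack([cv2.resize(i,(400,400),interpolation=2) for i in(g,g6)]))
```

```text
head -44.27067303512748 FK nose corners [ 0.5765 -0.375 ] [ 0.5402 -0.4122]
side nose [[ 0.5724 -0.3743  0.0865]
 [ 0.5413 -0.4114  0.0865]]
side box: L,top,bottom [[ 0.5355 -0.4639  0.131 ]
 [ 0.628  -0.3711  0.131 ]
 [ 0.6191 -0.5472  0.131 ]]
top nose L [[ 0.5714 -0.3744  0.0865]]
```

View pics/z.png

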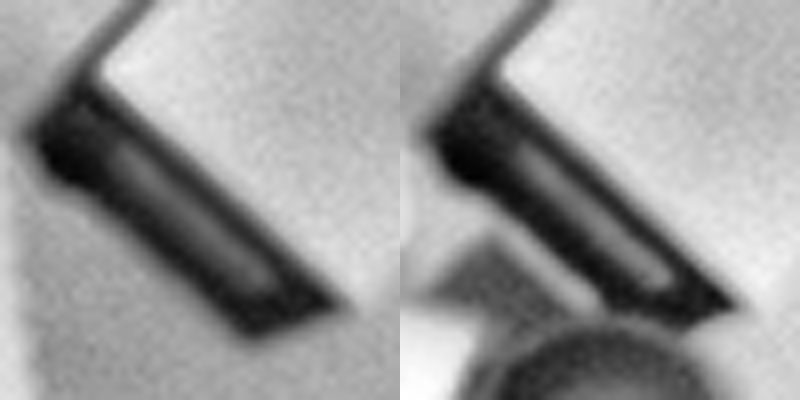

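Run:
```python
from h import *
np.set_printoptions(precision=4,suppress=True)
h=np.radians(-44.27);n=np.array([np.cos(h),np.sin(h)]);y=np.array([-n[1],n[0]])
T=np.array([.4502,-.2882])
def f(l,P):
    for p in P: print(l,'ahead of TCP %.4f  lateral %.4f'%((p[:2]-T)@n,(p[:2]-T)@y))
q=lambda x,v:(450+(x+.5)/8-.5,215+(v+.5)/8-.5)
f('bar',cast('top',[q(105,145),q(275,285),q(190,215)],.0785))
f('bar6',cast('top',[q(125,147),q(262,278)],.0785))
B=cast('top',[q(95,75),q(345,305)],.131);f('boxT',B);d=B[0]-B[1];print('front ang',np.degrees(np.arctan2(d[1],d[0]))-90)
S=cast('side',[(280+155/3.333,310+218/3.333),(280+278/3.333,310+115/3.333)],.131);f('boxS',S);d=S[1]-S[0];print(np.degrees(np.arctan2(d[1],d[0]))-90)
f('noseS',cast('side',[(338.5,361),(326.5,373)],.0865))
f('noseT',cast('top',[q(90,235)],.0865))
```

```text
bar ahead of TCP 0.1810  lateral 0.0425
bar ahead of TCP 0.1847  lateral -0.0416
bar ahead of TCP 0.1828  lateral 0.0004
bar6 ahead of TCP 0.1858  lateral 0.0363
bar6 ahead of TCP 0.1833  lateral -0.0361
boxT ahead of TCP 0.1807  lateral 0.0672
boxT ahead of TCP 0.1789  lateral -0.0577
front ang -45.11641460538679
boxS ahead of TCP 0.1837  lateral -0.0663
boxS ahead of TCP 0.1852  lateral 0.0648
-44.93093763654415
noseS ahead of TCP 0.1475  lateral 0.0236
noseS ahead of TCP 0.1512  lateral -0.0246
noseT ahead of TCP 0.1475  lateral 0.0249
```

Request:
{"name": "drive_tool", "arguments": {"commands": [0, 0.01, -0.01, 0, 0, 0, 0.025, -0.024, 0, 0, 0, 0.039, -0.038, 0, 0, 0, 0.045, -0.044, 0, 0, 0, 0.045, -0.044, 0, 0]}}

```text
time_s: 19.55
tcp_pos: [0.4692, -0.3062, 0.1084]
ee_rot: [[-0.698, -0.716, 0.0], [-0.716, 0.698, -0.0], [-0.0, -0.0, -1.0]]
wrist_force: [-0.4, 0.2, -2.4]
gripper_width: 0.134
```

Request:
{"name": "drive_tool", "arguments": {"commands": [0, 0.004, -0.004, 0, 0, 0, 0.009, -0.009, 0, 0, 0, 0.013, -0.013, 0, 0, 0, 0.018, -0.0175, 0, 0, 0, 0.018, -0.0175, 0, 0]}}

```text
time_s: 20.05
tcp_pos: [0.4762, -0.3131, 0.1086]
ee_rot: [[-0.698, -0.716, 0.0], [-0.716, 0.698, -0.0], [-0.0, -0.0, -1.0]]
wrist_force: [0.4, -1.3, -1.4]
gripper_width: 0.132
```

Request:
{"name": "drive_tool", "arguments": {"commands": [0, 0.004, -0.004, 0, 0, 0, 0.009, -0.009, 0, 0, 0, 0.013, -0.013, 0, 0, 0, 0.018, -0.0175, 0, 0, 0, 0.018, -0.0175, 0, 0]}}

```text
time_s: 20.55
tcp_pos: [0.4834, -0.3202, 0.1085]
ee_rot: [[-0.698, -0.716, 0.0], [-0.716, 0.698, -0.0], [-0.0, -0.0, -1.0]]
wrist_force: [-0.2, 0.1, -1.6]
gripper_width: 0.135
```

Request:
{"name": "drive_tool", "arguments": {"commands": [0, 0.004, -0.004, 0, 0, 0, 0.009, -0.009, 0, 0, 0, 0.013, -0.013, 0, 0, 0, 0.018, -0.0175, 0, 0, 0, 0.018, -0.0175, 0, 0]}}

```text
time_s: 21.05
tcp_pos: [0.4907, -0.3271, 0.1085]
ee_rot: [[-0.698, -0.716, 0.0], [-0.716, 0.698, -0.0], [-0.0, -0.0, -1.0]]
wrist_force: [-0.2, -1.3, -2.8]
gripper_width: 0.136
```

Request:
{"name": "drive_tool", "arguments": {"commands": [0, 0.004, -0.004, 0, 0, 0, 0.009, -0.009, 0, 0, 0, 0.013, -0.013, 0, 0, 0, 0.018, -0.0175, 0, 0, 0, 0.018, -0.0175, 0, 0]}}

```text
time_s: 21.55
tcp_pos: [0.4978, -0.3342, 0.1085]
ee_rot: [[-0.698, -0.716, 0.0], [-0.716, 0.698, -0.0], [-0.0, -0.0, -1.0]]
wrist_force: [0.3, 0.2, -1.7]
gripper_width: 0.138
```

Run:
```python
from h import *
a=r.capture('side');b=r.capture('top')
cv2.imwrite('pics/s7.png',np.hstack([cv2.resize(a[300:420,280:400],(400,400),interpolation=2),cv2.resize(b[190:290,400:500],(400,400),interpolation=2)]))
s=r.sense();print(s['tcp_pos'],s['wrist_force'],s['moment'],s['gripper_width'])
```

```text
[ 0.49745735 -0.33389133  0.10844993] [-0.79970349  0.12177645 -2.42060694] [-0.00878774  0.20288776  0.00037292] 0.1327466865246396
```

View pics/s7.png

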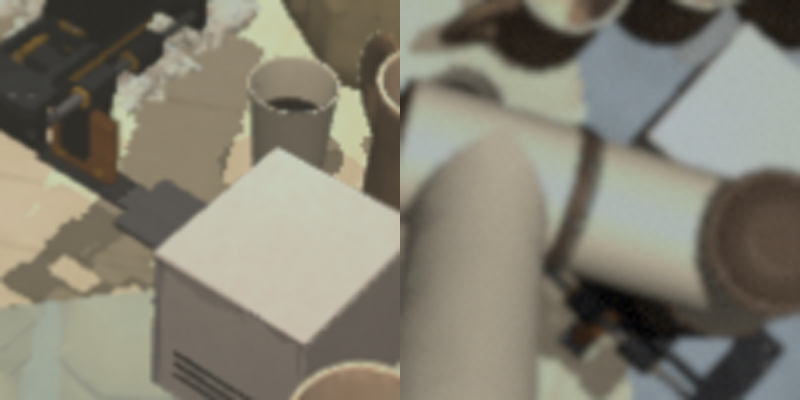

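Request:
{"name": "drive_tool", "arguments": {"commands": [0, 0.004, -0.004, 0, 0, 0, 0.009, -0.009, 0, 0, 0, 0.018, -0.0175, 0, 0, 0, 0.027, -0.0265, 0, 0, 0, 0.036, -0.035, 0, 0, 0, 0.036, -0.035, 0, 0]}}

```text
time_s: 22.25
tcp_pos: [0.5125, -0.3484, 0.1084]
ee_rot: [[-0.698, -0.716, 0.0], [-0.716, 0.698, -0.0], [-0.0, -0.001, -1.0]]
wrist_force: [1.1, 0.6, -1.6]
gripper_width: 0.132
```

Request:
{"name": "drive_tool", "arguments": {"commands": [0, 0.004, -0.004, 0, 0, 0, 0.009, -0.009, 0, 0, 0, 0.018, -0.0175, 0, 0, 0, 0.027, -0.0265, 0, 0, 0, 0.036, -0.035, 0, 0, 0, 0.036, -0.035, 0, 0]}}

```text
time_s: 22.85
tcp_pos: [0.5269, -0.3624, 0.1085]
ee_rot: [[-0.698, -0.716, 0.0], [-0.716, 0.698, -0.0], [-0.0, -0.001, -1.0]]
wrist_force: [-0.3, -0.6, -2.5]
gripper_width: 0.133
```

Request:
{"name": "drive_tool", "arguments": {"commands": [0, 0.004, -0.004, 0, 0, 0, 0.009, -0.009, 0, 0, 0, 0.016, -0.016, 0, 0, 0, 0.016, -0.016, 0, 0, 0, 0.016, -0.016, 0, 0]}}

```text
time_s: 23.35
tcp_pos: [0.5327, -0.3683, 0.1085]
ee_rot: [[-0.698, -0.716, -0.0], [-0.716, 0.698, 0.0], [-0.0, 0.0, -1.0]]
wrist_force: [0.4, 0.1, -1.8]
gripper_width: 0.134
```

Run:
```python
from h import *
a=r.capture('side');b=r.capture('top');F=[];M=[]
for i in range(6): r.capture('top');s=r.sense();F.append(s['wrist_force']);M.append(s['moment'])
cv2.imwrite('pics/s8.png',np.hstack([cv2.resize(a[290:410,270:390],(400,400),interpolation=2),cv2.resize(a[170:290,220:340],(400,400),interpolation=2)]));cv2.imwrite('pics/b8.png',b)
h=np.radians(-44.27);n=np.array([np.cos(h),np.sin(h)])
print(s['tcp_pos'],np.mean(F,0),np.mean(M,0),s['gripper_width'],'advance',(s['tcp_pos'][:2]-[.4502,-.2882])@n,(s['tcp_pos'][:2]-[.4502,-.2882])@[-n[1],n[0]])
# bowl unmoved? same-colour prop blob now vs. just after tipping
hsv=cv2.cvtColor(b,cv2.COLOR_BGR2HSV);m=cv2.inRange(hsv,(3,110,80),(20,255,255));m[:270]=0;m[310:]=0;m[:,:225]=0;m[:,280:]=0
ys,xs=np.nonzero(m);print(len(xs),xs.mean(),ys.mean())
```

```text
[ 0.53266716 -0.36825529  0.1086175 ] [ 0.17354151  0.05676174 -2.10969806] [-0.00571368  0.18941565  0.01209823] 0.13670642413822612 advance 0.11493312119407294 0.0002411566014123151
110 253.71818181818182 286.2181818181818
```

View pics/s8.png

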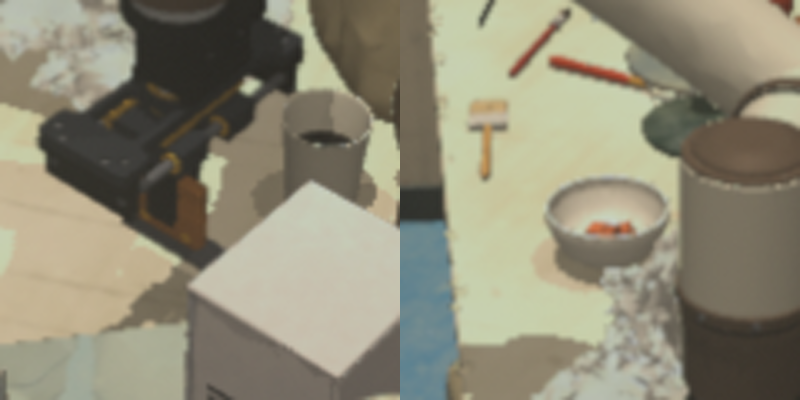

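```bash
python3 -c "
from station import r
print(r.finish_job())"
```

```text
the job is handed in; nothing more can be done
None
```

The props are in the bowl, and the emptied paddle is held still about 82 mm (of 101 mm) into the cleaner's slot. I handed the job in at about 24 s of the 72 s allowed.

- **Tipping:** The arm could not tilt the tool. I held the paddle level over the bowl and eased the grip until the blade swung nose-down by itself, to roughly 38°. The props slid off into the bowl and I regripped.
- **Levelling:** I pressed the paddle flat on clear table, peaking at about 35 N on the wrist. That levelled it again and gave the height for the slot.
- **Slot:** The blade went in straight, with a sideways error of about 1 mm or less and no noticeable resistance.

**Last checks:**
- **Force:** The wrist reads about 0.2 N sideways and 2.1 N down, against 1.8 N for the paddle alone. There is almost no lean on the cleaner.
- **Props:** The wrist load dropped by about 1 N after tipping, which matches three props. I saw none on the blade or table. In the bowl they show as one cluster, so I did not count all three separately.
- **Bowl and bystanders:** The bowl is still standing and looks unmoved. The beaker stands beside the gripper, apparently untouched. The stamp and tape roll looked undisturbed after tipping. I did not look closely at the cone pack again after lifting the paddle near it.
- **Disagreements:** My readings of the guard's direction differed by about 1.5°, and the slot's measured width came out larger than its stated size because of blur. Neither caused trouble going in.

I viewed 13 pictures, three over the budget of 10.

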